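Bring the ball dish round to the chute, ball centred

ROBOT

A 6-joint arm with a two-finger parallel gripper is mounted at the origin on a cart in front of the work surface, level with it; the furniture and walls round the work are solid. World frame = base frame: x ahead of the robot, y to its left, z up, the work surface at z = 0. Lengths are in m, angles in rad, forces in N, time in s.
With the tool pointing down it reaches from about 0.4 to 0.825 m from the base axis. Payload 7 kg.
Tool frame: the origin (TCP) lies on the front face of the gripper's body, between the roots of the fingers; the fingertips stand 66 mm ahead of it and the grasp point (between the pads) lies 47 mm ahead of it; z points along the fingers, y is the line along which they close (so a half turn about z gives the same grasp; the last joint's range is limited). The gripper opens to 88 mm and grips with 3 to 60 N. Pads are 19 mm wide; open, the fingers measure 130 mm over their backs; the gripper's body (78 mm by 193 mm) begins 47 mm behind the grasp point.
Start: joints at [-0.888, 0.359, 0.012, 0, -1.224, -0.288], TCP at [0.26, -0.623, 0.292] pointing down, gripper open.
Joint ranges: [-3.07, 3.07], [-1.43, 2.12], [-1.02, 1.25], [-3.03, 1.67], [-3.05, -0], [-3.03, 3.03]. Speed limits (rad/s): [2.39, 2.39, 3.01, 3.14, 3.14, 3.14].

INTERFACE

Orientations are given as [roll, pitch, yaw] about the fixed x, y, z axes, in that order (R = Rz(yaw) Ry(pitch) Rx(roll)).
In Python, from station import arm gives the robot as it stands. The module is installed in compiled form; this text tells all that it offers.
- The arm moves only by the tool move_arm, never from a script. Its argument "increments" is a list of rows, each an object of numbers: "jaw": the gripper command: -1 is shut, 1 is fully open, values between are in proportion; "dx", "dy", "dz": the shift along the tool's x, y, z in m; "twist": the turn about the tool's z in rad. A call has 1 to 12 rows; each row shifts and turns the commanded pose from where the row before left it, along the tool's axes as they then stand; what a row does not reach is not made up. A row lasts 1/12 s, in which the tool goes at most 41.7 mm and 7.16 degrees, less where a joint would pass 70% of its speed; a pose out of reach is approached as far as the arm can. A call is refused whole if a number of a shift passes 0.0417 or a number of a turn 0.125, either way. A call with a gripper value outside its range is refused whole. The fingers move at their own pace and stop on an object; "force" is the grip in N (left out, the last holds). Time passes only in rows, so rows that do not move let the fingers close. It gives the time, the measured TCP pose, the force, the opening and the grip force at its end, in the units of the state.
- arm.get_state(): the state, without advancing time (a new reading comes with each control period).
- arm.grab_frame(name): name is "side" or "top" or "wrist"; returns the picture (384x512x3 uint8, blue, green, red); there is no depth.
- arm.camera_info(name): a dict with "K" (3x3 intrinsics, pixels), "extrinsics" (4x4, takes a point from camera to world coordinates). Camera axes: x right, y down, z forward; pixel columns grow to the right and rows downward; lengths in m; the calibration is good to about 2 mm. A picture is of the moment at which its call begins: read the wrist's pose just before it. camera_info takes no time and is no camera call; for the wrist camera it gives the pose at the moment of the call.
- arm.job_done(): hands the job in; it is judged then, once.
Trained networks look in the newest picture that a camera, given by its name, has taken for a name from the list of things; names that differ only in an ending like _2 or _b are one class to them, and where a whole thing is asked for, a point or a joint stands for the part that bears it (a point fixed in the world has none). Each returns a list of dicts, best first, with "score" (0 to 1); they miss things now and then, are a little off and sometimes report something else, mostly with a low value. They report only what shows in the picture. A call takes as long as a camera call.
- arm.find_in(camera, name): "position" ([x, y, z] in m, in world coordinates, good to about 4 mm: the middle of the surface that is visible of it).
- arm.silhouettes(camera, name): "pixels" (384x512 bool, what is visible of it).
- arm.pinpoint(camera, name): "position" ([x, y, z] in m, in world coordinates, good to about 4 mm: a listed point, or the origin of a listed thing).
The state is a dict: "t": time; "q": joint angles; "qd": joint speeds; "joint_efforts": joint torques, N m; "eef_pos": TCP position; "ee_rot": TCP orientation; "force": force on the tool from outside, world axes, zero at the start; "moment": the same for the moment, N m; "width": finger opening in m; "gripper_force": force on a finger pad.
Only numpy, scipy, OpenCV 4.12 (cv2) and the standard library are available. Lean on these libraries where they do the work, as an engineer would, in place of code of your own. Each camera call takes 0.05 s, during which the arm holds its last target. There are 200 camera calls.

TASK

Pick up the round metal dish by the grip on its bail and, keeping it level so that the loose ball stays in the middle, turn it about a quarter turn so that its pouring lip points straight down the ball chute. Finish still holding it level and steady there, with the end of the lip one to three centimetres inside the chute's upper end as seen from above, centred across it and a centimetre or two above its walls, touching nothing, ready to pour. Do not tip the ball out, and leave the other things on the bench where they are.

Things in the scene. Friction and masses are not known exactly. Their poses are not given: they have to be found in the camera images.
- dish_grip (a point): Centre of the grip of the dish: a black flat-sided block in the middle of the bail, 14 mm thick (along dish x), 44 mm long (along dish y, as the bail runs), 20 mm high; 85 mm above the underside of the foot, straight above the dish centre. Axes of the dish: z up, x from its centre towards the pouring lip. Take it from above, fingers closing along dish x.
- dish_centre (a point): Centre of the inner floor of the dish, 6 mm above the underside of its foot and 79 mm below the grip centre; axes of the dish. The floor rises outward about 13 degrees in a cone from a small flat in the middle, up to the rim, whose top is 19 mm above the underside of the foot.
- dish_lip (a point): Outer end of the pouring lip, on the underside of its floor: 74 mm from the dish centre along dish x, 11.5 mm above the underside of the foot, 73.5 mm below the grip centre. The lip is a short open channel, 38 mm wide outside; axes of the dish. The foot is the lowest part, 11.5 mm lower; its edge lies 36 mm behind this point.
- ball_center (a point): Centre of the loose steel ball, 18 mm in diameter, 24 g, lying in the middle of the dish. It rolls if the dish is tilted or jerked. Its axes mean nothing.
- chute_head (a point): Upper, open end of the ball chute (a fixed steel trough, 44 mm wide inside, 50 mm outside, walls 15 mm above its floor): the point midway between the top edges of its side walls, about 82 mm above the bench. Axes: x level along the chute, from this end towards the catch tray; z up.
- chute: The whole ball chute, fixed: trough 110 mm long on two legs, dropping at about 11 degrees into a catch tray; 170 mm long over all, 70 mm wide. Origin on the bench under the middle of the trough, 51 mm from its upper end; same axes as chute_head.
- dish: The ball dish: loose, aluminium, 108 mm across its rolled rim, on a flat foot 76 mm across, about 0.2 kg, with a wire bail arching over it (legs at dish y = +/-50 mm). Origin in the middle of the underside of the foot; z up, x towards the pouring lip.
- anvil: Bystander, loose: gauge anvil, dark stepped metal turning, base 70 mm across, 65 mm high; origin under its middle.
- punch: Bystander, loose: tapered steel punch, 88 mm, lying; origin under its middle.
- rod: Bystander, loose: hexagonal steel drift rod, 78 mm, lying; origin under its middle.
- spanner: Bystander, loose: brass pin spanner, 78 mm, lying; origin under its middle.
- pliers: Bystander, loose: small dark ring pliers, 81 x 38 mm, lying; origin under its middle.
- oil_syringe: Bystander, loose: dosing syringe, 122 mm, lying; origin under its middle.
- driver_a: Bystander, loose: screwdriver, 116 mm, lying; origin under its middle.
- driver_b: Bystander, loose: small screwdriver, 77 mm, lying; origin under its middle.

How it is judged:
By the outcome, as a careful person would: the job done as asked, in the order asked, and still so for the second after the job is handed in, while the arm keeps its last pose, push and grip.
It also fails if it takes over 54 s, if anything falls off the work surface, if the arm or the gripper's body presses on something with over 40 N, if the wrist force passes 120 N, or if a joint passes its speed limit or range.

## Working session

There is one attempt and no reset: what is moved stays moved. The work goes in short steps, Python scripts to look and compute and a tool call to move; the robot and the scene stay as the last step left them, time stands still between calls to the robot, and variables do not carry over. Pictures are saved under pics/ and viewed, at most 10 in all, crops included, and the job is handed in when it is done.

Besides the shell and the picture viewer there is one more tool, called after "Call:" by a JSON object that holds its "fn" and its "kwargs". move_arm: Moves the arm, as the interface text tells. Its arguments: {"type":"object","properties":{"increments":{"type":"array"},"force":{"type":"number"}},"required":["increments"]}

```bash
mkdir -p pics
python3 - <<'E'
from station import arm
import cv2,numpy as np
s=arm.get_state();print(s['t'],s['eef_pos'],s['ee_rot'],s['width'])
a=arm.grab_frame('top');b=arm.grab_frame('side')
cv2.imwrite('pics/t.png',a);cv2.imwrite('pics/s.png',b)
for c in ('top','side'):
  for n in ('dish_grip','dish_centre','dish_lip','ball_center','chute_head','chute','dish'):
    print(c,n,[(np.round(d['position'],4).tolist(),round(d['score'],2)) for d in arm.pinpoint(c,n)[:2]])
  i=arm.camera_info(c);print(np.round(i['K'],1).tolist(),np.round(i['extrinsics'],3).tolist())
E
```

```text
0.0 [ 0.25944977 -0.62271935  0.29123006] [ 3.13992656e+00 -1.56136224e-04 -2.74687597e+00] 0.08763228641157837
top dish_grip [([0.5449, -0.3497, 0.0864], 0.76)]
top dish_centre [([0.5445, -0.3443, 0.0089], 0.8)]
top dish_lip [([0.5431, -0.345, 0.0062], 0.4)]
top ball_center [([0.5481, -0.3508, 0.01], 0.43)]
top chute_head [([0.5061, -0.131, 0.0889], 0.69), ([0.4559, -0.4188, 0.0015], 0.3)]
top chute [([0.5568, -0.1234, 0.0035], 0.65)]
top dish []
[[370.2, 0.0, 260.2], [0.0, 370.2, 192.3], [0.0, 0.0, 1.0]] [[-0.014, -0.988, 0.151, 0.442], [-1.0, 0.014, 0.001, -0.212], [-0.003, -0.151, -0.988, 0.919], [0.0, 0.0, 0.0, 1.0]]
side dish_grip [([0.5486, -0.3507, 0.0827], 0.92)]
side dish_centre [([0.5454, -0.3469, 0.0072], 0.68)]
side dish_lip [([0.5417, -0.2684, 0.0109], 0.88), ([0.5484, -0.3464, 0.0107], 0.75)]
side ball_center [([0.548, -0.3465, 0.0113], 0.54)]
side chute_head [([0.5108, -0.1247, 0.0802], 0.72)]
side chute [([0.5584, -0.1232, -0.0057], 0.82), ([0.5432, -0.2728, 0.0102], 0.39)]
side dish [([0.547, -0.3466, 0.004], 0.7)]
[[372.3, 0.0, 253.9], [0.0, 372.3, 194.2], [0.0, 0.0, 1.0]] [[-0.998, 0.011, -0.061, 0.605], [0.057, 0.541, -0.839, 0.624], [0.024, -0.841, -0.54, 0.611], [0.0, 0.0, 0.0, 1.0]]
```

View pics/t.png

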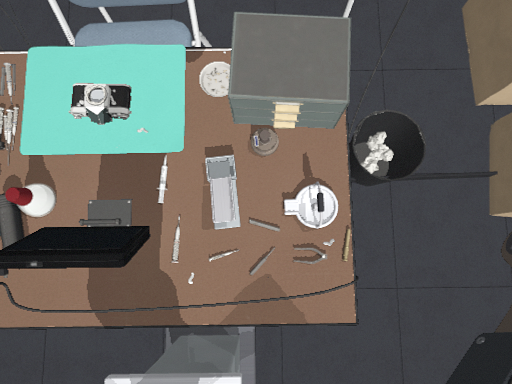

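View pics/s.png

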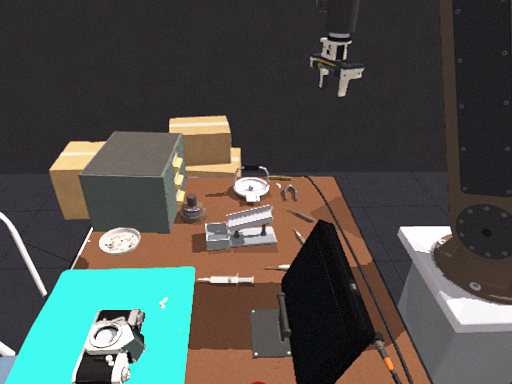

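The top view shows the dish at about (318,205) with its lip pointing left (+y), and the chute from its head at (228,225) up to the tray at (218,160). The side view agrees: dish at (252,187) with the lip towards the camera, and the chute near (240,230). The dish yaw is about 94° and the chute yaw about 8°, so I'll hover over the dish and refine both there.

Call:
{"fn": "move_arm", "kwargs": {"increments": [{"jaw": 1, "dx": -0.02, "dy": 0.0077}, {"jaw": 1, "dx": -0.037, "dy": 0.0142}, {"jaw": 1, "dx": -0.037, "dy": 0.0142}, {"jaw": 1, "dx": -0.037, "dy": 0.0142}, {"jaw": 1, "dx": -0.037, "dy": 0.0142}, {"jaw": 1, "dx": -0.037, "dy": 0.0142}, {"jaw": 1, "dx": -0.037, "dy": 0.0142}, {"jaw": 1, "dx": -0.037, "dy": 0.0142}, {"jaw": 1, "dx": -0.037, "dy": 0.0142}, {"jaw": 1, "dx": -0.037, "dy": 0.0142}, {"jaw": 1, "dx": -0.017, "dy": 0.0065}, {"jaw": 1, "twist": 0.11}]}}

```text
$.increments[0]: bad value
```

Call:
{"fn": "move_arm", "kwargs": {"increments": [{"jaw": 1, "twist": 0.11}, {"jaw": 1, "twist": 0.105}, {"jaw": 1}, {"jaw": 1}, {"jaw": 1}]}}

```text
$.increments[0]: bad value
```

Run:
```python
from station import arm
import cv2,numpy as np
s=arm.get_state();print(s['t'],s['eef_pos'],s['ee_rot'],s['q'])
i=arm.camera_info('wrist');np.savez('w1.npz',K=i['K'],E=i['extrinsics']);print(np.round(i['K'],1).tolist(),np.round(i['extrinsics'],3).tolist())
a=arm.grab_frame('wrist')
for n in ('dish_grip','dish_centre','dish_lip','ball_center','chute_head','chute'):
    print(n,[(np.round(d['position'],4).tolist(),round(d['score'],2)) for d in arm.pinpoint('wrist',n)[:2]])
cv2.imwrite('pics/w.png',a)
t=cv2.imread('pics/t.png')[130:250,190:350];cv2.imwrite('pics/tc.png',cv2.resize(t,None,fx=5,fy=5,interpolation=cv2.INTER_CUBIC))
```

```text
0.8 [ 0.25960134 -0.62305583  0.29220716] [-3.14154836e+00  3.03677328e-05 -2.74680254e+00] [-8.87891625e-01  3.58544764e-01  1.19305911e-02 -1.75766970e-05
 -1.22413106e+00 -2.88108620e-01]
[[280.2, 0.0, 253.3], [0.0, 280.2, 192.0], [0.0, 0.0, 1.0]] [[-0.384, 0.886, 0.26, 0.191], [0.923, 0.369, 0.108, -0.652], [-0.0, 0.281, -0.96, 0.385], [0.0, 0.0, 0.0, 1.0]]
dish_grip []
dish_centre []
dish_lip []
ball_center []
chute_head []
chute []
```

View pics/w.png

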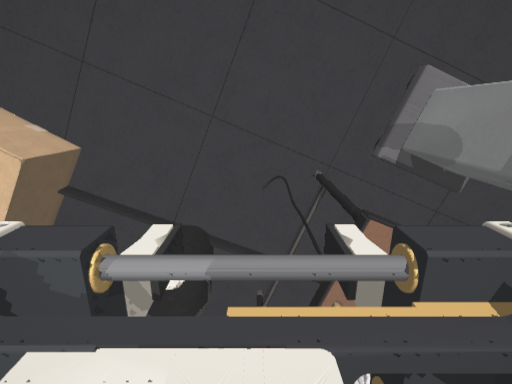

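View pics/tc.png

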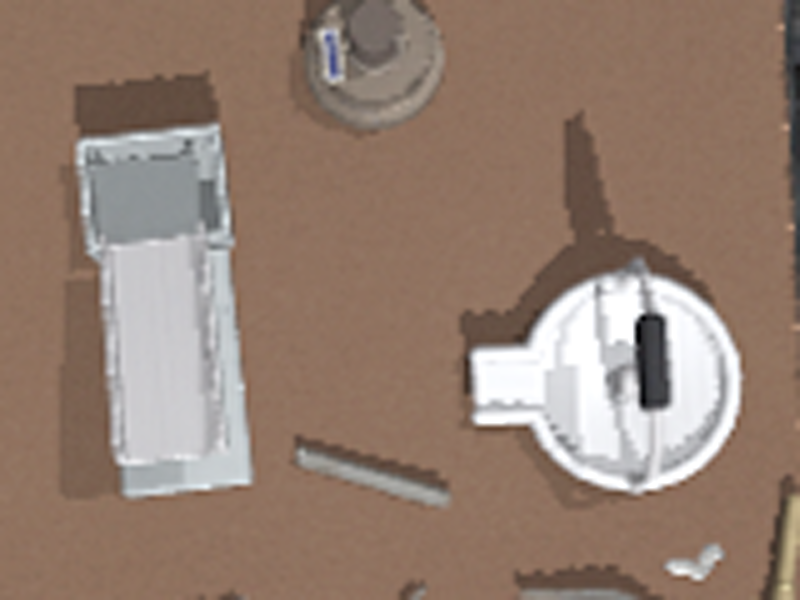

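The wrist view shows only the floor beyond the bench edge. The enlarged top crop shows the grip at crop (652,362), the rim centre at (638,381), the lip end at (473,387), and the chute base edge from (125,497) to (252,483). My moves were refused, most likely because rows need every field. I'll turn these pixels into world positions now.

```bash
cat > h.py <<'E'
import numpy as np
from station import arm
def ray(i,u,v):
    E=np.array(i['extrinsics']);d=E[:3,:3]@np.linalg.solve(np.array(i['K']),[u,v,1.]);return E[:3,3],d
def onz(i,u,v,z):
    o,d=ray(i,u,v);return o+d*(z-o[2])/d[2]
def ang(a,b): return np.degrees(np.arctan2(*(b-a)[1::-1]))
E
python3 - <<'E'
from h import *
i=arm.camera_info('top')
c=lambda u,v,z:onz(i,190+(u+.5)/5-.5,130+(v+.5)/5-.5,z)
P=lambda n,x:print(n,np.round(x,4))
P('grip',c(652,362,.095));P('rimc',c(638,381,.019));P('lip',c(473.5,387,.019))
P('grip y ang',ang(c(657,408,.095),c(648,315,.095)));P('lip ang',ang(c(638,381,.019),c(473.5,387,.019)))
P('base R',ang(c(252,483,.003),c(232,243,.003)));P('base edge+90',ang(c(252,483,.003),c(125,497,.003))-90)
P('head L',c(115,462,.082));P('head R',c(226,458,.082));P('baseedge mid',(c(252,483,.003)+c(125,497,.003))/2)
P('tray',(ang(c(220,128,.02),c(80,142,.02))-90))
E
```

```text
grip [ 0.544  -0.3453  0.095 ]
rimc [ 0.5442 -0.3504  0.019 ]
lip [ 0.5424 -0.2699  0.019 ]
grip y ang 3.3005
lip ang 91.2921
base R 4.4562
base edge+90 5.4819
head L [ 0.5036 -0.1031  0.082 ]
head R [ 0.5047 -0.1533  0.082 ]
baseedge mid [ 0.4951 -0.1292  0.003 ]
tray 5.0388
```

Call:
{"fn": "move_arm", "kwargs": {"increments": [{"jaw": 1, "dx": -0.02, "dy": 0.0077, "dz": 0, "twist": 0}, {"jaw": 1, "dx": -0.037, "dy": 0.0142, "dz": 0, "twist": 0}, {"jaw": 1, "dx": -0.037, "dy": 0.0142, "dz": 0, "twist": 0}, {"jaw": 1, "dx": -0.037, "dy": 0.0142, "dz": 0, "twist": 0}, {"jaw": 1, "dx": -0.037, "dy": 0.0142, "dz": 0, "twist": 0}, {"jaw": 1, "dx": -0.037, "dy": 0.0142, "dz": 0, "twist": 0}, {"jaw": 1, "dx": -0.037, "dy": 0.0142, "dz": 0, "twist": 0}, {"jaw": 1, "dx": -0.037, "dy": 0.0142, "dz": 0, "twist": 0}, {"jaw": 1, "dx": -0.037, "dy": 0.0142, "dz": 0, "twist": 0}, {"jaw": 1, "dx": -0.037, "dy": 0.0142, "dz": 0, "twist": 0}, {"jaw": 1, "dx": -0.017, "dy": 0.0065, "dz": 0, "twist": 0}, {"jaw": 1, "dx": 0, "dy": 0, "dz": 0, "twist": 0.11}]}}

```text
t: 2.15
eef_pos: [0.5495, -0.3467, 0.2919]
ee_rot: [-3.142, 0.0, -2.851]
force: [-0.7, -0.6, 0.2]
width: 0.0876
gripper_force: 0.0
```

Call:
{"fn": "move_arm", "kwargs": {"increments": [{"jaw": 1, "dx": 0, "dy": 0, "dz": 0, "twist": 0.11}, {"jaw": 1, "dx": 0, "dy": 0, "dz": 0, "twist": 0.105}, {"jaw": 1, "dx": 0, "dy": 0, "dz": 0, "twist": 0}, {"jaw": 1, "dx": 0, "dy": 0, "dz": 0, "twist": 0}, {"jaw": 1, "dx": 0, "dy": 0, "dz": 0, "twist": 0}]}}

```text
t: 2.57
eef_pos: [0.5464, -0.3498, 0.2922]
ee_rot: [-3.142, 0.0, -3.069]
force: [-0.2, -0.8, 0.7]
width: 0.0875
gripper_force: 0.0
```

Run:
```python
from h import *
import cv2
s=arm.get_state();print(s['t'],s['eef_pos'],s['ee_rot'],s['q'])
i=arm.camera_info('wrist');np.savez('w1.npz',K=i['K'],extrinsics=i['extrinsics'])
a=arm.grab_frame('wrist');cv2.imwrite('pics/w2.png',a)
for n in ('dish_grip','dish_centre','dish_lip','ball_center','chute_head','chute'):
    print(n,[(np.round(d['position'],4).tolist(),round(d['score'],2)) for d in arm.pinpoint('wrist',n)[:2]])
```

```text
2.5667 [ 0.54642449 -0.34976919  0.29219838] [-3.14157926e+00  3.93087866e-05 -3.06853878e+00] [-2.69272342e-01  3.15908150e-01 -5.02661248e-02 -6.16133599e-07
 -1.20458053e+00 -1.22846989e+00]
dish_grip [([0.5466, -0.3441, 0.0892], 0.91)]
dish_centre [([0.5452, -0.3501, 0.0081], 0.61)]
dish_lip [([0.5442, -0.2727, 0.0127], 0.93)]
ball_center []
chute_head [([0.5054, -0.126, 0.0753], 0.62)]
chute [([0.5623, -0.1209, 0.0031], 0.96)]
```

View pics/w2.png

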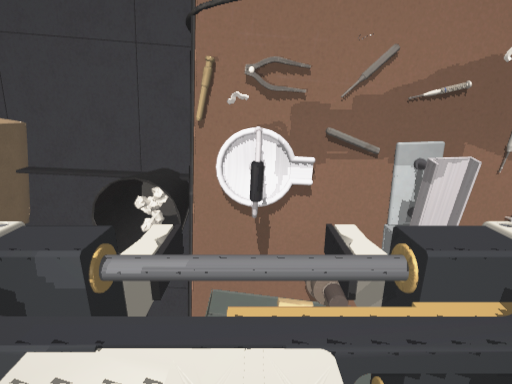

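The wrist view shows the dish at (257,168) with its lip end at (314,171), the grip at (257,181), and the chute head at (430..475,158). I'll enlarge this view to refine the angles.

Run:
```python
import cv2
t=cv2.imread('pics/w2.png')
a=cv2.resize(t[120:220,210:320],None,fx=5,fy=5,interpolation=cv2.INTER_CUBIC)
b=cv2.resize(t[130:230,385:485],None,fx=5,fy=5,interpolation=cv2.INTER_CUBIC)[:, :250*2]
import numpy as np
cv2.imwrite('pics/w2c.png',cv2.resize(np.hstack([a,b]),None,fx=.76,fy=.76,interpolation=cv2.INTER_AREA))
```

```text
(no output)
```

View pics/w2c.png

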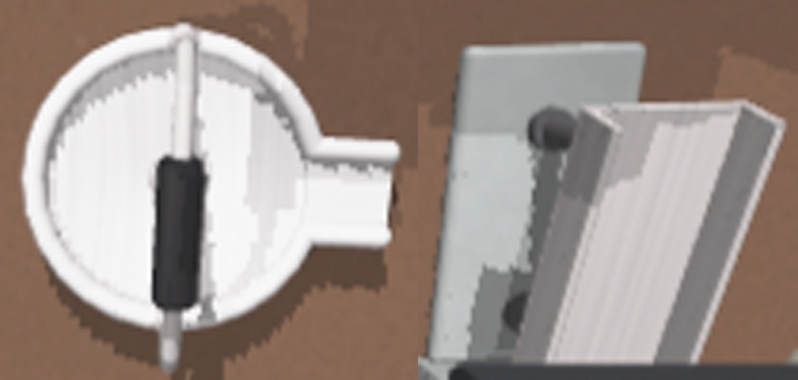

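Run:
```python
from h import *
i=dict(np.load('w1.npz'))
L=lambda u,v,z:onz(i,210+u/3.8-.4,120+v/3.8-.4,z)
R=lambda u,v,z:onz(i,385+(u-418)/3.8-.4,130+v/3.8-.4,z)
P=lambda n,x:print(n,np.round(x,4))
P('rimc',L(175,177,.019));P('lip',(L(398,142,.017)+L(390,245,.017))/2);P('grip',L(180,233,.093))
P('liplat-90',ang(L(390,243,.018),L(399,145,.018))+270-0)
P('lip ang',ang(L(175,177,.019),(L(398,142,.018)+L(390,245,.018))/2));P('grip ang',ang(L(183,160,.095),L(175,306,.095)))
a,b=R(617,126,.082),R(783,123,.082)
P('hl',a);P('hr',b);P('mid',(a+b)/2);P('w',np.linalg.norm(a-b));P('lat ang-90',ang(a,b)-90)
P('wallL',ang(a,R(553,360,.071)));P('wallR',ang(b,R(692,360,.071)))
P('base',ang(R(460,48,.003),R(642,44,.003))-90);P('baseL',ang(R(464,55,.003),R(434,330,.003)))
P('basemid',(R(460,46,.003)+R(645,42,.003))/2)
```

```text
rimc [ 0.5433 -0.3473  0.019 ]
lip [ 0.5442 -0.2699  0.017 ]
grip [ 0.5447 -0.3464  0.093 ]
liplat-90 92.4395
lip ang 89.4414
grip ang 1.2932
hl [ 0.5129 -0.1514  0.082 ]
hr [ 0.5086 -0.104   0.082 ]
mid [ 0.5107 -0.1277  0.082 ]
w 0.0475
lat ang-90 5.1969
wallL 4.7461
wallR 2.2824
base 5.3968
baseL 6.093
basemid [ 0.4962 -0.1285  0.003 ]
```

Call:
{"fn": "move_arm", "kwargs": {"increments": [{"jaw": 1, "dx": 0.0013, "dy": 0.003, "dz": 0.005, "twist": 0.047}, {"jaw": 1, "dx": 0, "dy": 0, "dz": 0.015, "twist": 0}, {"jaw": 1, "dx": 0, "dy": 0, "dz": 0.02, "twist": 0}, {"jaw": 1, "dx": 0, "dy": 0, "dz": 0.02, "twist": 0}, {"jaw": 1, "dx": 0, "dy": 0, "dz": 0.02, "twist": 0}, {"jaw": 1, "dx": 0, "dy": 0, "dz": 0.02, "twist": 0}, {"jaw": 1, "dx": 0, "dy": 0, "dz": 0.02, "twist": 0}, {"jaw": 1, "dx": 0, "dy": 0, "dz": 0.015, "twist": 0}, {"jaw": 1, "dx": 0, "dy": 0, "dz": 0.015, "twist": 0}, {"jaw": 1, "dx": 0, "dy": 0, "dz": 0.008, "twist": 0}, {"jaw": 1, "dx": 0, "dy": 0, "dz": 0.002, "twist": 0}, {"jaw": 1, "dx": 0, "dy": 0, "dz": 0, "twist": 0}]}}

```text
t: 3.92
eef_pos: [0.5449, -0.3468, 0.1319]
ee_rot: [3.141, -0.001, -3.119]
force: [-0.8, 0.4, 1.4]
width: 0.0879
gripper_force: 0.0
```

Run:
```python
from h import *
import cv2
s=arm.get_state();print(s['t'],s['eef_pos'],s['ee_rot'],s['force'])
a=[arm.grab_frame('top')[140:270,250:380],arm.grab_frame('side')[110:240,190:320],]
w=arm.grab_frame('wrist')
im=np.hstack([cv2.resize(x,(400,400),interpolation=cv2.INTER_CUBIC) for x in a])
cv2.imwrite('pics/g.png',im)
for c in('side','wrist'):
  print(c,[(np.round(d['position'],4).tolist(),round(d['score'],2)) for d in arm.pinpoint(c,'dish_grip')[:2]])
```

```text
3.9167 [ 0.5449446  -0.34679424  0.1318869 ] [ 3.14144697e+00 -8.08394958e-04 -3.11855803e+00] [-0.81678441  0.36562183  1.39780691]
side [([0.5433, -0.349, 0.082], 0.6), ([0.5463, -0.347, 0.0118], 0.19)]
wrist [([0.545, -0.3451, 0.0875], 0.83)]
```

View pics/g.png

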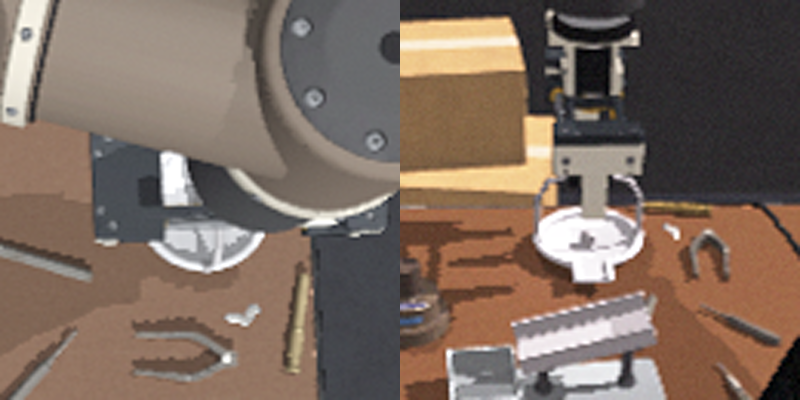

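The side view shows the finger centred inside the bail, with the grip between the pads. I'll close gently.

Call:
{"fn": "move_arm", "kwargs": {"increments": [{"jaw": 0.5, "dx": 0, "dy": 0, "dz": 0, "twist": 0}, {"jaw": 0, "dx": 0, "dy": 0, "dz": 0, "twist": 0}, {"jaw": -0.3, "dx": 0, "dy": 0, "dz": 0, "twist": 0}, {"jaw": -0.45, "dx": 0, "dy": 0, "dz": 0, "twist": 0}, {"jaw": -0.52, "dx": 0, "dy": 0, "dz": 0, "twist": 0}, {"jaw": -0.56, "dx": 0, "dy": 0, "dz": 0, "twist": 0}, {"jaw": -0.6, "dx": 0, "dy": 0, "dz": 0, "twist": 0}, {"jaw": -0.64, "dx": 0, "dy": 0, "dz": 0, "twist": 0}, {"jaw": -0.68, "dx": 0, "dy": 0, "dz": 0, "twist": 0}, {"jaw": -0.72, "dx": 0, "dy": 0, "dz": 0, "twist": 0}, {"jaw": -0.8, "dx": 0, "dy": 0, "dz": 0, "twist": 0}, {"jaw": -1, "dx": 0, "dy": 0, "dz": 0, "twist": 0}], "force": 30}}

```text
t: 5.17
eef_pos: [0.545, -0.3468, 0.1322]
ee_rot: [3.142, 0.0, -3.119]
force: [-0.2, 1.4, 1.0]
width: 0.014
gripper_force: 30.0
```

Call:
{"fn": "move_arm", "kwargs": {"increments": [{"jaw": -1, "dx": 0, "dy": 0, "dz": 0, "twist": 0}, {"jaw": -1, "dx": 0, "dy": 0, "dz": 0, "twist": 0}, {"jaw": -1, "dx": 0, "dy": 0, "dz": 0, "twist": 0}, {"jaw": -1, "dx": 0, "dy": 0, "dz": 0, "twist": 0}, {"jaw": -1, "dx": 0, "dy": 0, "dz": 0, "twist": 0}, {"jaw": -1, "dx": 0, "dy": 0, "dz": 0, "twist": 0}]}}

```text
t: 5.67
eef_pos: [0.545, -0.3467, 0.1321]
ee_rot: [3.142, -0.0, -3.119]
force: [0.6, 0.7, -0.5]
width: 0.0137
gripper_force: 30.0
```

Call:
{"fn": "move_arm", "kwargs": {"increments": [{"jaw": -1, "dx": 0, "dy": 0, "dz": -0.002, "twist": 0}, {"jaw": -1, "dx": 0, "dy": 0, "dz": -0.005, "twist": 0}, {"jaw": -1, "dx": 0, "dy": 0, "dz": -0.008, "twist": 0}, {"jaw": -1, "dx": 0, "dy": 0, "dz": -0.011, "twist": 0}, {"jaw": -1, "dx": 0, "dy": 0, "dz": -0.014, "twist": 0}, {"jaw": -1, "dx": 0, "dy": 0, "dz": -0.015, "twist": 0}, {"jaw": -1, "dx": 0, "dy": 0, "dz": -0.015, "twist": 0}, {"jaw": -1, "dx": 0, "dy": 0, "dz": -0.014, "twist": 0}, {"jaw": -1, "dx": 0, "dy": 0, "dz": -0.011, "twist": 0}, {"jaw": -1, "dx": 0, "dy": 0, "dz": -0.008, "twist": 0}, {"jaw": -1, "dx": 0, "dy": 0, "dz": -0.005, "twist": 0}, {"jaw": -1, "dx": 0, "dy": 0, "dz": -0.002, "twist": 0}]}}

```text
t: 6.67
eef_pos: [0.5452, -0.3468, 0.2432]
ee_rot: [-3.141, 0.001, -3.119]
force: [0.1, 0.3, -1.7]
width: 0.014
gripper_force: 30.0
```

Run:
```python
from h import *
import cv2
s=arm.get_state();print(s['t'],s['eef_pos'],s['ee_rot'],s['force'],s['moment'])
for c in('side','wrist'):
  a=arm.grab_frame(c);cv2.imwrite(f'pics/l_{c}.png',a)
  for n in('dish_grip','dish_lip','dish_centre','ball_center','chute_head'):
    print(c,n,[(np.round(d['position'],4).tolist(),round(d['score'],2)) for d in arm.pinpoint(c,n)[:1]])
i=arm.camera_info('wrist');np.savez('w2.npz',K=i['K'],extrinsics=i['extrinsics'])
a=cv2.imread('pics/l_side.png')[120:240,180:330];b=cv2.imread('pics/l_wrist.png')
cv2.imwrite('pics/l.png',np.hstack([cv2.resize(a,(400,320),interpolation=cv2.INTER_CUBIC),cv2.resize(b,(400,320),interpolation=cv2.INTER_AREA)]))
```

```text
6.6667 [ 0.54516373 -0.34681268  0.24315681] [-3.14126960e+00  1.06586361e-03 -3.11876470e+00] [ 0.10953574  0.25438233 -1.71170491] [-0.0099166  -0.00385508 -0.00236989]
side dish_grip [([0.543, -0.3482, 0.1953], 0.71)]
side dish_lip [([0.5413, -0.2724, 0.1251], 0.91)]
side dish_centre [([0.5449, -0.3462, 0.119], 0.59)]
side ball_center [([0.5478, -0.3496, 0.1231], 0.48)]
side chute_head [([0.5102, -0.1253, 0.0795], 0.89)]
wrist dish_grip [([0.5484, -0.3452, 0.198], 0.68)]
wrist dish_lip [([0.5435, -0.2734, 0.1195], 0.59)]
wrist dish_centre [([0.5459, -0.3486, 0.1173], 0.97)]
wrist ball_center [([0.5456, -0.3457, 0.1243], 0.43)]
wrist chute_head [([0.5092, -0.1245, 0.0809], 0.67)]
```

View pics/l.png

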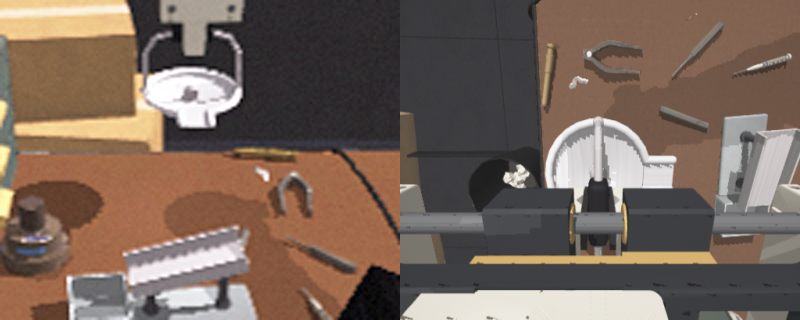

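The dish is held level with the ball in the middle. However, the last joint would end near -3.2 with this grasp, past its limit of -3.03. I'll set the dish down where it was and regrasp with the tool turned by a half turn.

Call:
{"fn": "move_arm", "kwargs": {"increments": [{"jaw": -1, "dx": 0, "dy": 0, "dz": 0.003, "twist": 0}, {"jaw": -1, "dx": 0, "dy": 0, "dz": 0.007, "twist": 0}, {"jaw": -1, "dx": 0, "dy": 0, "dz": 0.011, "twist": 0}, {"jaw": -1, "dx": 0, "dy": 0, "dz": 0.015, "twist": 0}, {"jaw": -1, "dx": 0, "dy": 0, "dz": 0.017, "twist": 0}, {"jaw": -1, "dx": 0, "dy": 0, "dz": 0.017, "twist": 0}, {"jaw": -1, "dx": 0, "dy": 0, "dz": 0.015, "twist": 0}, {"jaw": -1, "dx": 0, "dy": 0, "dz": 0.011, "twist": 0}, {"jaw": -1, "dx": 0, "dy": 0, "dz": 0.007, "twist": 0}, {"jaw": -1, "dx": 0, "dy": 0, "dz": 0.004, "twist": 0}, {"jaw": -1, "dx": 0, "dy": 0, "dz": 0.002, "twist": 0}, {"jaw": -1, "dx": 0, "dy": 0, "dz": 0.001, "twist": 0}]}}

```text
t: 8.27
eef_pos: [0.5452, -0.3469, 0.1323]
ee_rot: [-3.141, 0.0, -3.119]
force: [1.0, -0.1, -1.8]
width: 0.0137
gripper_force: 30.0
```

Call:
{"fn": "move_arm", "kwargs": {"increments": [{"jaw": -1, "dx": 0, "dy": 0, "dz": 0, "twist": 0}, {"jaw": -1, "dx": 0, "dy": 0, "dz": 0, "twist": 0}, {"jaw": -0.6, "dx": 0, "dy": 0, "dz": 0, "twist": 0}, {"jaw": 0, "dx": 0, "dy": 0, "dz": 0, "twist": 0}, {"jaw": 1, "dx": 0, "dy": 0, "dz": 0, "twist": 0}, {"jaw": 1, "dx": 0, "dy": 0, "dz": 0, "twist": 0}, {"jaw": 1, "dx": 0, "dy": 0, "dz": 0, "twist": 0}, {"jaw": 1, "dx": 0, "dy": 0, "dz": 0, "twist": 0}, {"jaw": 1, "dx": 0, "dy": 0, "dz": 0, "twist": 0}]}}

```text
t: 9.02
eef_pos: [0.545, -0.3468, 0.1322]
ee_rot: [-3.142, 0.0, -3.119]
force: [-0.1, 0.2, 0.2]
width: 0.0518
gripper_force: 0.0
```

Call:
{"fn": "move_arm", "kwargs": {"increments": [{"jaw": 1, "dx": 0, "dy": 0, "dz": -0.01, "twist": 0}, {"jaw": 1, "dx": 0, "dy": 0, "dz": -0.03, "twist": 0}, {"jaw": 1, "dx": 0, "dy": 0, "dz": -0.03, "twist": 0}, {"jaw": 1, "dx": 0, "dy": 0, "dz": -0.01, "twist": 0}, {"jaw": 1, "dx": 0, "dy": 0, "dz": 0, "twist": -0.06}, {"jaw": 1, "dx": 0, "dy": 0, "dz": 0, "twist": -0.12}, {"jaw": 1, "dx": 0, "dy": 0, "dz": 0, "twist": -0.12}, {"jaw": 1, "dx": 0, "dy": 0, "dz": 0, "twist": -0.12}, {"jaw": 1, "dx": 0, "dy": 0, "dz": 0, "twist": -0.12}, {"jaw": 1, "dx": 0, "dy": 0, "dz": 0, "twist": -0.12}, {"jaw": 1, "dx": 0, "dy": 0, "dz": 0, "twist": -0.12}, {"jaw": 1, "dx": 0, "dy": 0, "dz": 0, "twist": -0.12}]}}

```text
t: 10.02
eef_pos: [0.5451, -0.3469, 0.213]
ee_rot: [-3.141, 0.0, -2.213]
force: [-0.0, 0.0, 0.1]
width: 0.0875
gripper_force: 0.0
```

Call:
{"fn": "move_arm", "kwargs": {"increments": [{"jaw": 1, "dx": 0, "dy": 0, "dz": 0, "twist": -0.12}, {"jaw": 1, "dx": 0, "dy": 0, "dz": 0, "twist": -0.12}, {"jaw": 1, "dx": 0, "dy": 0, "dz": 0, "twist": -0.12}, {"jaw": 1, "dx": 0, "dy": 0, "dz": 0, "twist": -0.12}, {"jaw": 1, "dx": 0, "dy": 0, "dz": 0, "twist": -0.12}, {"jaw": 1, "dx": 0, "dy": 0, "dz": 0, "twist": -0.12}, {"jaw": 1, "dx": 0, "dy": 0, "dz": 0, "twist": -0.12}, {"jaw": 1, "dx": 0, "dy": 0, "dz": 0, "twist": -0.12}, {"jaw": 1, "dx": 0, "dy": 0, "dz": 0, "twist": -0.12}, {"jaw": 1, "dx": 0, "dy": 0, "dz": 0, "twist": -0.12}, {"jaw": 1, "dx": 0, "dy": 0, "dz": 0, "twist": -0.12}, {"jaw": 1, "dx": 0, "dy": 0, "dz": 0, "twist": -0.12}]}}

```text
t: 11.02
eef_pos: [0.5451, -0.3468, 0.213]
ee_rot: [-3.141, -0.001, -0.773]
force: [-0.8, -0.2, 0.5]
width: 0.0876
gripper_force: 0.0
```

Call:
{"fn": "move_arm", "kwargs": {"increments": [{"jaw": 1, "dx": 0, "dy": 0, "dz": 0, "twist": -0.12}, {"jaw": 1, "dx": 0, "dy": 0, "dz": 0, "twist": -0.12}, {"jaw": 1, "dx": 0, "dy": 0, "dz": 0, "twist": -0.12}, {"jaw": 1, "dx": 0, "dy": 0, "dz": 0, "twist": -0.12}, {"jaw": 1, "dx": 0, "dy": 0, "dz": 0, "twist": -0.12}, {"jaw": 1, "dx": 0, "dy": 0, "dz": 0, "twist": -0.12}, {"jaw": 1, "dx": 0, "dy": 0, "dz": 0, "twist": -0.08}, {"jaw": 1, "dx": 0, "dy": 0, "dz": 0, "twist": 0}, {"jaw": 1, "dx": 0, "dy": 0, "dz": 0, "twist": 0}, {"jaw": 1, "dx": 0, "dy": 0, "dz": 0, "twist": 0}]}}

```text
t: 11.85
eef_pos: [0.5451, -0.3468, 0.2126]
ee_rot: [3.141, -0.0, 0.018]
force: [-1.1, -0.3, 0.2]
width: 0.0875
gripper_force: 0.0
```

Run:
```python
from h import *
s=arm.get_state();print(s['t'],s['eef_pos'],s['ee_rot'],s['force'],s['q'],s['width'])
```

```text
11.85 [ 0.54506991 -0.34682609  0.21260041] [ 3.14139117e+00 -4.48870278e-04  1.83512062e-02] [-1.07576022 -0.27100018  0.2138855 ] [-2.65225645e-01  3.69115227e-01 -1.62102171e-01  7.87122552e-05
 -1.03909161e+00  1.85433324e+00] 0.08747836364577932
```

Call:
{"fn": "move_arm", "kwargs": {"increments": [{"jaw": 1, "dx": 0, "dy": 0, "dz": 0.01, "twist": -0.004}, {"jaw": 1, "dx": 0, "dy": 0, "dz": 0.015, "twist": 0}, {"jaw": 1, "dx": 0, "dy": 0, "dz": 0.02, "twist": 0}, {"jaw": 1, "dx": 0, "dy": 0, "dz": 0.02, "twist": 0}, {"jaw": 0.5, "dx": 0, "dy": 0, "dz": 0.01, "twist": 0}, {"jaw": 0.2, "dx": 0, "dy": 0, "dz": 0.005, "twist": 0}, {"jaw": -0.1, "dx": 0, "dy": 0, "dz": 0, "twist": 0}, {"jaw": -0.3, "dx": 0, "dy": 0, "dz": 0, "twist": 0}, {"jaw": -0.45, "dx": 0, "dy": 0, "dz": 0, "twist": 0}, {"jaw": -0.55, "dx": 0, "dy": 0, "dz": 0, "twist": 0}, {"jaw": -0.6, "dx": 0, "dy": 0, "dz": 0, "twist": 0}, {"jaw": -0.65, "dx": 0, "dy": 0, "dz": 0, "twist": 0}]}}

```text
t: 12.85
eef_pos: [0.5452, -0.3469, 0.1329]
ee_rot: [3.141, -0.001, 0.025]
force: [-0.3, -0.6, -0.8]
width: 0.0399
gripper_force: 0.0
```

Call:
{"fn": "move_arm", "kwargs": {"increments": [{"jaw": -0.7, "dx": 0, "dy": 0, "dz": 0, "twist": 0}, {"jaw": -0.75, "dx": 0, "dy": 0, "dz": 0, "twist": 0}, {"jaw": -1, "dx": 0, "dy": 0, "dz": 0, "twist": 0}, {"jaw": -1, "dx": 0, "dy": 0, "dz": 0, "twist": 0}, {"jaw": -1, "dx": 0, "dy": 0, "dz": 0, "twist": 0}, {"jaw": -1, "dx": 0, "dy": 0, "dz": 0, "twist": 0}, {"jaw": -1, "dx": 0, "dy": 0, "dz": 0, "twist": 0}, {"jaw": -1, "dx": 0, "dy": 0, "dz": 0, "twist": 0}]}}

```text
t: 13.52
eef_pos: [0.545, -0.3468, 0.1322]
ee_rot: [3.142, 0.0, 0.025]
force: [-0.5, -0.6, 0.0]
width: 0.0138
gripper_force: 30.0
```

Call:
{"fn": "move_arm", "kwargs": {"increments": [{"jaw": -1, "dx": 0, "dy": 0, "dz": -0.002, "twist": 0}, {"jaw": -1, "dx": 0, "dy": 0, "dz": -0.005, "twist": 0}, {"jaw": -1, "dx": 0, "dy": 0, "dz": -0.008, "twist": 0}, {"jaw": -1, "dx": 0, "dy": 0, "dz": -0.011, "twist": 0}, {"jaw": -1, "dx": 0, "dy": 0, "dz": -0.014, "twist": 0}, {"jaw": -1, "dx": 0, "dy": 0, "dz": -0.015, "twist": 0}, {"jaw": -1, "dx": 0, "dy": 0, "dz": -0.015, "twist": 0}, {"jaw": -1, "dx": 0, "dy": 0, "dz": -0.014, "twist": 0}, {"jaw": -1, "dx": 0, "dy": 0, "dz": -0.011, "twist": 0}, {"jaw": -1, "dx": 0, "dy": 0, "dz": -0.008, "twist": 0}, {"jaw": -1, "dx": 0, "dy": 0, "dz": -0.005, "twist": 0}, {"jaw": -1, "dx": 0, "dy": 0, "dz": -0.002, "twist": 0}]}}

```text
t: 14.52
eef_pos: [0.5452, -0.3468, 0.2432]
ee_rot: [3.141, -0.001, 0.025]
force: [0.2, -0.1, -1.7]
width: 0.014
gripper_force: 30.0
```

Call:
{"fn": "move_arm", "kwargs": {"increments": [{"jaw": -1, "dx": -0.002, "dy": 0, "dz": 0, "twist": 0}, {"jaw": -1, "dx": -0.005, "dy": 0, "dz": 0, "twist": 0}, {"jaw": -1, "dx": -0.008, "dy": 0, "dz": 0, "twist": 0}, {"jaw": -1, "dx": -0.01, "dy": 0, "dz": 0, "twist": 0}, {"jaw": -1, "dx": -0.011, "dy": 0, "dz": 0, "twist": 0}, {"jaw": -1, "dx": -0.011, "dy": 0, "dz": 0, "twist": 0}, {"jaw": -1, "dx": -0.011, "dy": 0, "dz": 0, "twist": 0}, {"jaw": -1, "dx": -0.011, "dy": 0, "dz": 0, "twist": 0}, {"jaw": -1, "dx": -0.009, "dy": 0, "dz": 0, "twist": 0}, {"jaw": -1, "dx": -0.007, "dy": 0, "dz": 0, "twist": 0}, {"jaw": -1, "dx": -0.004, "dy": 0, "dz": 0, "twist": 0}, {"jaw": -1, "dx": -0.002, "dy": 0, "dz": 0, "twist": 0}]}}

```text
t: 15.52
eef_pos: [0.4535, -0.3492, 0.2424]
ee_rot: [3.141, -0.0, 0.025]
force: [0.4, 0.7, -1.9]
width: 0.0136
gripper_force: 30.0
```

Call:
{"fn": "move_arm", "kwargs": {"increments": [{"jaw": -1, "dx": 0, "dy": 0, "dz": 0, "twist": 0.015}, {"jaw": -1, "dx": 0, "dy": 0, "dz": 0, "twist": 0.03}, {"jaw": -1, "dx": 0, "dy": 0, "dz": 0, "twist": 0.045}, {"jaw": -1, "dx": 0, "dy": 0, "dz": 0, "twist": 0.06}, {"jaw": -1, "dx": 0, "dy": 0, "dz": 0, "twist": 0.07}, {"jaw": -1, "dx": 0, "dy": 0, "dz": 0, "twist": 0.07}, {"jaw": -1, "dx": 0, "dy": 0, "dz": 0, "twist": 0.07}, {"jaw": -1, "dx": 0, "dy": 0, "dz": 0, "twist": 0.07}, {"jaw": -1, "dx": 0, "dy": 0, "dz": 0, "twist": 0.07}, {"jaw": -1, "dx": 0, "dy": 0, "dz": 0, "twist": 0.07}, {"jaw": -1, "dx": 0, "dy": 0, "dz": 0, "twist": 0.07}, {"jaw": -1, "dx": 0, "dy": 0, "dz": 0, "twist": 0.07}]}}

```text
t: 16.52
eef_pos: [0.4546, -0.3491, 0.242]
ee_rot: [3.142, 0.0, -0.689]
force: [0.2, 0.4, -1.7]
width: 0.0139
gripper_force: 30.0
```

Call:
{"fn": "move_arm", "kwargs": {"increments": [{"jaw": -1, "dx": 0, "dy": 0, "dz": 0, "twist": 0.07}, {"jaw": -1, "dx": 0, "dy": 0, "dz": 0, "twist": 0.07}, {"jaw": -1, "dx": 0, "dy": 0, "dz": 0, "twist": 0.07}, {"jaw": -1, "dx": 0, "dy": 0, "dz": 0, "twist": 0.07}, {"jaw": -1, "dx": 0, "dy": 0, "dz": 0, "twist": 0.07}, {"jaw": -1, "dx": 0, "dy": 0, "dz": 0, "twist": 0.07}, {"jaw": -1, "dx": 0, "dy": 0, "dz": 0, "twist": 0.07}, {"jaw": -1, "dx": 0, "dy": 0, "dz": 0, "twist": 0.07}, {"jaw": -1, "dx": 0, "dy": 0, "dz": 0, "twist": 0.07}, {"jaw": -1, "dx": 0, "dy": 0, "dz": 0, "twist": 0.06}, {"jaw": -1, "dx": 0, "dy": 0, "dz": 0, "twist": 0.05}, {"jaw": -1, "dx": 0, "dy": 0, "dz": 0, "twist": 0.035}]}}

```text
t: 17.52
eef_pos: [0.4546, -0.3491, 0.242]
ee_rot: [3.141, 0.0, -1.463]
force: [-0.3, -0.5, -1.6]
width: 0.0134
gripper_force: 30.0
```

Call:
{"fn": "move_arm", "kwargs": {"increments": [{"jaw": -1, "dx": 0, "dy": 0, "dz": 0, "twist": 0.015}, {"jaw": -1, "dx": 0, "dy": 0, "dz": 0, "twist": 0.005}, {"jaw": -1, "dx": 0, "dy": 0, "dz": 0, "twist": 0}, {"jaw": -1, "dx": 0, "dy": 0, "dz": 0, "twist": 0}]}}

```text
t: 17.85
eef_pos: [0.4542, -0.349, 0.2421]
ee_rot: [3.141, 0.0, -1.479]
force: [-0.7, -1.2, -2.0]
width: 0.0135
gripper_force: 30.0
```

Run:
```python
from h import *
import cv2
s=arm.get_state();print(s['t'],s['eef_pos'],s['ee_rot'],s['force'],s['q'])
it,iS=arm.camera_info('top'),arm.camera_info('side')
# monitor's near top corner: top (148,228), side (330,225)
(o,d),(p,e)=ray(it,148,228),ray(iS,330,225)
k=np.linalg.lstsq(np.c_[d,-e],p-o,rcond=None)[0];print('monitor',o+d*k[0],p+e*k[1])
for c in('side','wrist'):
  a=arm.grab_frame(c);cv2.imwrite(f'pics/r_{c}.png',a)
  for n in('dish_grip','dish_lip','dish_centre','ball_center','chute_head'):
    print(c,n,[(np.round(d['position'],4).tolist(),round(d['score'],2)) for d in arm.pinpoint(c,n)[:1]])
cv2.imwrite('pics/r.png',np.hstack([cv2.imread('pics/r_side.png')[:,90:490],cv2.imread('pics/r_wrist.png')[:,56:456]]))
```

```text
17.85 [ 0.45418913 -0.3490426   0.24205942] [ 3.14146047e+00  6.01354114e-05 -1.47902479e+00] [-0.73418224 -1.22875616 -1.95710744] [-3.13803667e-01  2.30233426e-01 -2.88949074e-01 -3.57435499e-06
 -1.05175902e+00  4.05576983e-01]
monitor [0.48734343 0.01870903 0.16024158] [0.40885402 0.04309604 0.16293606]
side dish_grip [([0.4563, -0.3551, 0.1949], 0.73)]
side dish_lip [([0.5263, -0.34, 0.1235], 0.78)]
side dish_centre [([0.4544, -0.3519, 0.1151], 0.72)]
side ball_center [([0.4526, -0.3514, 0.1217], 0.36)]
side chute_head [([0.5136, -0.1226, 0.0827], 0.98)]
wrist dish_grip [([0.4551, -0.3462, 0.2013], 0.86)]
wrist dish_lip [([0.5292, -0.3433, 0.126], 0.85)]
wrist dish_centre [([0.4556, -0.3512, 0.1198], 0.77)]
wrist ball_center [([0.4558, -0.3462, 0.1242], 0.54)]
wrist chute_head []
```

View pics/r.png

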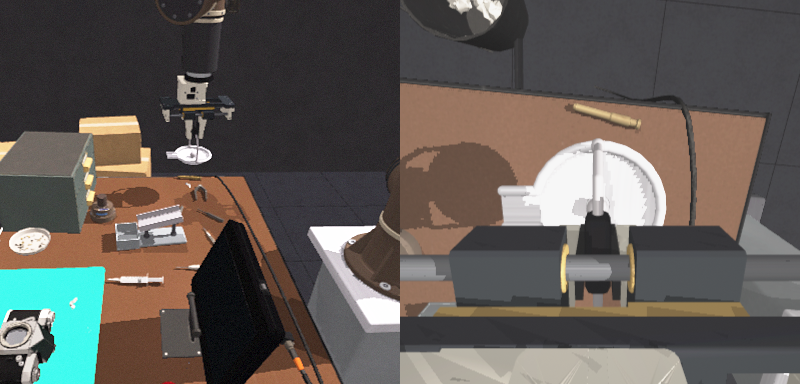

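Side and wrist views show the dish level at the side view's (190,155), with the ball in it and the lip pointing towards +x. The monitor's corner, at y of about 0.03, stays clear of the path. I'll move across to the chute.

Call:
{"fn": "move_arm", "kwargs": {"increments": [{"jaw": -1, "dx": -0.002, "dy": -0.0002, "dz": 0, "twist": 0}, {"jaw": -1, "dx": -0.004, "dy": -0.0004, "dz": 0, "twist": 0}, {"jaw": -1, "dx": -0.006, "dy": -0.0006, "dz": 0, "twist": 0}, {"jaw": -1, "dx": -0.008, "dy": -0.0007, "dz": 0, "twist": 0}, {"jaw": -1, "dx": -0.01, "dy": -0.0009, "dz": 0, "twist": 0}, {"jaw": -1, "dx": -0.011, "dy": -0.001, "dz": 0, "twist": 0}, {"jaw": -1, "dx": -0.012, "dy": -0.0011, "dz": 0, "twist": 0}, {"jaw": -1, "dx": -0.012, "dy": -0.0011, "dz": 0, "twist": 0}, {"jaw": -1, "dx": -0.012, "dy": -0.0011, "dz": 0, "twist": 0}, {"jaw": -1, "dx": -0.012, "dy": -0.0011, "dz": 0, "twist": 0}, {"jaw": -1, "dx": -0.012, "dy": -0.0011, "dz": 0, "twist": 0}, {"jaw": -1, "dx": -0.012, "dy": -0.0011, "dz": 0, "twist": 0}]}}

```text
t: 19.45
eef_pos: [0.4541, -0.2343, 0.2423]
ee_rot: [-3.141, -0.0, -1.48]
force: [0.9, 0.7, -2.0]
width: 0.0142
gripper_force: 30.0
```

Call:
{"fn": "move_arm", "kwargs": {"increments": [{"jaw": -1, "dx": -0.012, "dy": -0.0011, "dz": 0, "twist": 0}, {"jaw": -1, "dx": -0.012, "dy": -0.0011, "dz": 0, "twist": 0}, {"jaw": -1, "dx": -0.012, "dy": -0.0011, "dz": 0, "twist": 0}, {"jaw": -1, "dx": -0.0115, "dy": -0.0011, "dz": 0, "twist": 0}, {"jaw": -1, "dx": -0.0105, "dy": -0.001, "dz": 0, "twist": 0}, {"jaw": -1, "dx": -0.01, "dy": -0.0009, "dz": 0, "twist": 0}, {"jaw": -1, "dx": -0.009, "dy": -0.0008, "dz": 0, "twist": 0}, {"jaw": -1, "dx": -0.008, "dy": -0.0007, "dz": 0, "twist": 0}, {"jaw": -1, "dx": -0.007, "dy": -0.0006, "dz": 0, "twist": 0}, {"jaw": -1, "dx": -0.005, "dy": -0.0005, "dz": 0, "twist": 0}, {"jaw": -1, "dx": -0.0035, "dy": -0.0003, "dz": 0, "twist": 0}, {"jaw": -1, "dx": -0.002, "dy": -0.0002, "dz": 0, "twist": 0}]}}

```text
t: 20.45
eef_pos: [0.4542, -0.1323, 0.2422]
ee_rot: [-3.142, -0.0, -1.48]
force: [0.5, -0.2, -2.3]
width: 0.0138
gripper_force: 30.0
```

Call:
{"fn": "move_arm", "kwargs": {"increments": [{"jaw": -1, "dx": 0, "dy": 0, "dz": 0.001, "twist": 0}, {"jaw": -1, "dx": 0, "dy": 0, "dz": 0.002, "twist": 0}, {"jaw": -1, "dx": 0, "dy": 0, "dz": 0.003, "twist": 0}, {"jaw": -1, "dx": 0, "dy": 0, "dz": 0.003, "twist": 0}, {"jaw": -1, "dx": 0, "dy": 0, "dz": 0.003, "twist": 0}, {"jaw": -1, "dx": 0, "dy": 0, "dz": 0.003, "twist": 0}, {"jaw": -1, "dx": 0, "dy": 0, "dz": 0.003, "twist": 0}, {"jaw": -1, "dx": 0, "dy": 0, "dz": 0.002, "twist": 0}, {"jaw": -1, "dx": 0, "dy": 0, "dz": 0.001, "twist": 0}, {"jaw": -1, "dx": 0, "dy": 0, "dz": 0, "twist": 0}, {"jaw": -1, "dx": 0, "dy": 0, "dz": 0, "twist": 0}, {"jaw": -1, "dx": 0, "dy": 0, "dz": 0, "twist": 0}]}}

```text
t: 21.45
eef_pos: [0.4543, -0.1326, 0.2213]
ee_rot: [-3.141, -0.0, -1.48]
force: [0.0, 0.5, -1.3]
width: 0.0142
gripper_force: 30.0
```

Run:
```python
from h import *
import cv2
s=arm.get_state();print(s['t'],s['eef_pos'],s['ee_rot'],s['force'])
for c in('side','wrist','top'):
  a=arm.grab_frame(c);cv2.imwrite(f'pics/f_{c}.png',a)
  for n in('dish_lip','dish_centre','ball_center','chute_head','chute'):
    print(c,n,[(np.round(d['position'],4).tolist(),round(d['score'],2)) for d in arm.pinpoint(c,n)[:1]])
f=lambda x:cv2.resize(x,(400,400),interpolation=cv2.INTER_CUBIC)
cv2.imwrite('pics/f.png',np.hstack([f(cv2.imread('pics/f_side.png')[140:270,190:320]),f(cv2.imread('pics/f_top.png')[130:260,180:310])]))
```

```text
21.45 [ 0.45428346 -0.1326493   0.22129364] [-3.14135191e+00 -2.75214456e-05 -1.47976895e+00] [ 0.0025809   0.48397686 -1.30370851]
side dish_lip [([0.527, -0.1243, 0.1024], 0.8)]
side dish_centre []
side ball_center [([0.4533, -0.1323, 0.1006], 0.39)]
side chute_head [([0.5133, -0.1267, 0.0827], 0.59)]
side chute [([0.5565, -0.1244, -0.0042], 0.64)]
wrist dish_lip [([0.5285, -0.1285, 0.1023], 0.73)]
wrist dish_centre [([0.4523, -0.1366, 0.0974], 0.76)]
wrist ball_center [([0.4546, -0.1314, 0.1064], 0.48)]
wrist chute_head []
wrist chute [([0.5623, -0.1218, 0.0031], 0.73)]
top dish_lip []
top dish_centre [([0.5001, -0.2219, -0.001], 0.7)]
top ball_center []
top chute_head [([0.5118, -0.131, 0.0864], 0.84)]
top chute [([0.5581, -0.1229, 0.0009], 0.55)]
```

View pics/f.png

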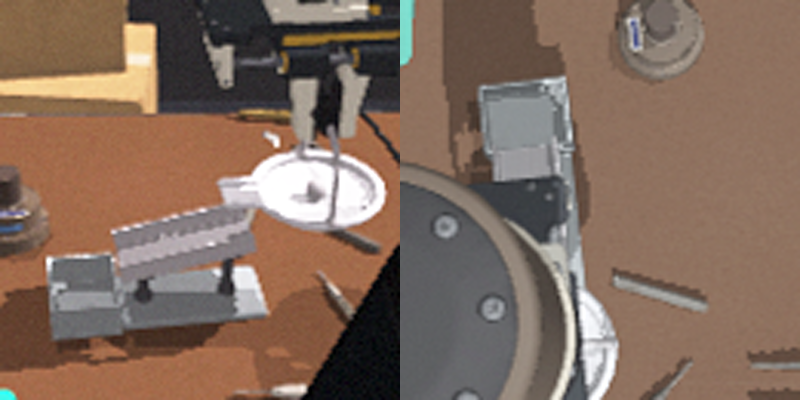

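The side view shows the lip end just over the chute head with the ball in the middle and the dish level. The estimates put the lip about 19 mm inside and centred, but about 19 mm above the walls at the head. I'll lower it 5 mm and let it settle.

Call:
{"fn": "move_arm", "kwargs": {"increments": [{"jaw": -1, "dx": 0, "dy": 0, "dz": 0.001, "twist": 0}, {"jaw": -1, "dx": 0, "dy": 0, "dz": 0.0015, "twist": 0}, {"jaw": -1, "dx": 0, "dy": 0, "dz": 0.0015, "twist": 0}, {"jaw": -1, "dx": 0, "dy": 0, "dz": 0.001, "twist": 0}, {"jaw": -1, "dx": 0, "dy": 0, "dz": 0, "twist": 0}, {"jaw": -1, "dx": 0, "dy": 0, "dz": 0, "twist": 0}, {"jaw": -1, "dx": 0, "dy": 0, "dz": 0, "twist": 0}, {"jaw": -1, "dx": 0, "dy": 0, "dz": 0, "twist": 0}, {"jaw": -1, "dx": 0, "dy": 0, "dz": 0, "twist": 0}, {"jaw": -1, "dx": 0, "dy": 0, "dz": 0, "twist": 0}, {"jaw": -1, "dx": 0, "dy": 0, "dz": 0, "twist": 0}, {"jaw": -1, "dx": 0, "dy": 0, "dz": 0, "twist": 0}]}}

```text
t: 23.35
eef_pos: [0.4542, -0.1327, 0.2162]
ee_rot: [-3.141, -0.0, -1.48]
force: [0.3, 0.5, -1.0]
width: 0.0139
gripper_force: 30.0
```

Run:
```python
from h import *
s=arm.get_state();print(s['t'],s['eef_pos'],s['ee_rot'],s['force'],s['gripper_force'])
for c in('side','wrist'):
  arm.grab_frame(c)
  for n in('dish_lip','ball_center'):
    print(c,n,[(np.round(d['position'],4).tolist(),round(d['score'],2)) for d in arm.pinpoint(c,n)[:1]])
if abs(s['eef_pos'][2]-.2163)<.002 and abs(s['force'][2]+1.8)<2: print(arm.job_done())
```

```text
23.35 [ 0.4541995  -0.13265963  0.2162196 ] [-3.14145315e+00 -2.42921194e-06 -1.47978559e+00] [ 0.34314162  0.47764736 -0.98108481] 29.998446106910706
side dish_lip [([0.5254, -0.1254, 0.0966], 0.7)]
side ball_center [([0.4539, -0.1303, 0.0953], 0.38)]
wrist dish_lip [([0.5316, -0.1293, 0.0979], 0.83)]
wrist ball_center [([0.4531, -0.1323, 0.0975], 0.54)]
the job is handed in; nothing more can be done
None
```

The job is handed in: the dish is held level and steady with the ball in the middle, its lip pointing down the chute, by estimate about 2 cm inside, centred and 1.5 cm above the walls; I set it down once to regrasp it within the wrist's range.

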